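# Screw the fuse cap into its base

## Task

Take the wide-headed fuse cap out of the wooden rack and screw it fully home in the porcelain fuse base, flange down on the rim. The thread starts cannot be seen under the cap: set it in the mouth, turn it back (counterclockwise from above) under a light press until it drops into the thread starts, then run it in clockwise and let go. Never force it against a blunt thread end, stop as soon as it is snug at the bottom, and leave the other things on the bench where they are.

Things in the scene. Friction and masses are not known exactly. Their poses are not given: they have to be found in the camera images.
- cap: Fuse cap to be fitted: white ceramic, the wide-headed one. Origin: centre of its flange's underside, z up. Flange 50 mm across, 4 mm thick; below it a brass stem 26 mm across down to -28 mm, tapering to 14 mm at the tip, -34 mm. 0.14 kg, varying by a fifth. At first it hangs by its flange in one of the rack's two holes. Where it is let go in the thread, it stays.
- cap_head (a point): On the cap's axis 20 mm above its origin: middle of the ribbed round head to hold it by, 44 mm across, from 4 to 34 mm above the origin.
- cap_lugs (a point): On the cap's axis 20 mm below its origin: level of three equal lugs (stubs of thread, 4 mm thick, 8 mm long round the stem) that stand out to 18 mm radius, 120 degrees apart. Brass.
- base: Fuse base, fixed to the bench: white porcelain block 84 x 84 x 46 mm high with a round well 40 mm across in its top and, along its x axis, two fixing feet 12 mm high, 116 mm over both. Origin: centre of its underside. In the well is a brass threaded shell: 28 mm bore for the stem, three equal right-hand threads (clockwise from above is in), 4 mm per radian, 1.4 mm axial play.
- mouth (a point): Centre of the well at rim height, 46 mm above the bench, on the screw axis, z up. The cap's flange ends up down on this rim. How the shell is turned in the block differs each time, is not measured and does not follow the block's yaw.
- thread_ends (a point): On the screw axis 6 mm below the rim: level of the threads' three flat ends, each 66 degrees long. Clockwise of each is a blunt stop, 8 degrees, 4 mm higher; counterclockwise of it an open gap of 46 degrees, the thread start. A cap set in stands with its lugs on the flat ends, origin 16 mm above the rim, or on the stops, 20 mm above it; turned clockwise there it jams on the stops.
- thread_start (a point): On the screw axis 12 mm below the rim: about where the lugs come to lie in the gaps. Turned back, the cap comes to them within 120 degrees and, if let follow down, drops until its origin is about 7 to 10 mm above the rim; farther back the lugs soon meet the stops' other side. From there 110 to 150 degrees clockwise bring the flange onto the rim.
- rack: Plywood rack fixed to the bench, 90 x 170 x 40 mm high, with two holes 42 mm across right through it, 40 mm to either side of its centre along its own y axis. Origin: centre of its underside. One holds the wide cap, the other the narrow one.
- small_cap: Bystander: another fuse cap with a narrow head 28 mm in diameter, 28 mm high, in the rack's other hole. Leave it. Origin: centre of its flange's underside.
- terminals: Bystander: loose row of three grey terminal barrels, 34 x 108 mm, 43 mm high. Origin: centre of its underside.
- tester: Bystander: loose black hand tester, 90 x 42 x 24 mm. Origin: centre of its underside.
- screwdriver: Bystander: loose screwdriver with a blue handle, 200 mm long, lying.

How it is judged:
On the way:
1. the cap has dropped into the thread starts: upright in the mouth, its flange less than 11 mm above the rim (z of cap in the frame of mouth below 0.011 m and horizontal distance between cap and mouth below 0.003 m and angle between cap's own z axis and vertical below 0.1 rad), for 0.1 s.
At the end, for the whole second after the job is handed in: the wide cap is screwed home and at rest in the fuse base: its flange within 1.5 mm of the rim, its axis within 3 mm of the well's and upright within 0.06 rad (z of cap in the frame of mouth below 0.0015 m and horizontal distance between cap and mouth below 0.003 m and angle between cap's own z axis and vertical below 0.06 rad and linear speed of cap below 0.01 m/s); the robot touches nothing.
It fails at once if the cap is forced: more than 40 N between the cap and the fuse base while the flange is still more than 2 mm above the rim (contact force between cap and base above 40 N and z of cap in the frame of mouth above 0.002 m).
It fails at once if the cap is overtightened: more than 150 N in all (flange and threads together) between the cap and the fuse base (contact force between cap and base above 150 N).
It fails at once if the narrow cap is moved more than 15 mm (distance of small_cap from where it was at the start of the episode above 0.015 m).
It fails at once if the terminals, the tester or the screwdriver are moved more than 20 mm (distance of any of terminals, tester, screwdriver from where it was at the start of the episode above 0.02 m).
It also fails if it takes over 61 s, if anything falls off the work surface, if the arm or the gripper's body presses on something with over 40 N, if the wrist force passes 120 N, or if a joint passes its speed limit or range.

## Robot

A 7-joint arm with a two-finger parallel gripper is mounted at the origin on the work surface. World frame = base frame: x ahead of the robot, y to its left, z up, the work surface at z = 0. Lengths are in m, angles in rad, forces in N, time in s.
With the tool pointing down it reaches from about 0.4 to 0.85 m from the base axis. Payload 10.4 kg.
Tool frame: the origin (TCP) lies at the very end of the fingers, on their centre line; the grasp point (between the pads) lies 19 mm behind it; z points along the fingers, y is the line along which they close (so a half turn about z gives the same grasp; the last joint's range is limited). The gripper opens to 87 mm and grips with 3 to 60 N. Pads are 19 mm wide; open, the fingers measure 117 mm over their backs; the gripper's body (75 mm by 190 mm) begins 51 mm behind the grasp point.
Start: joints at [-1.242, 0.332, -0.065, 1.46, 0.022, 1.35, -0.088], TCP at [0.215, 0.587, 0.223] pointing down, gripper open.
Joint ranges: [-2.6, 2.6], [-0.5, 2.12], [-1.47, 1.34], [0.16, 2.42], [-1.27, 4.41], [0.06, 2.06], [-2.6, 2.6]. Speed limits (rad/s): [2.22, 2.22, 2.79, 2.79, 3.14, 3.14, 3.14].

## Interface

Orientations are given as a unit quaternion [x, y, z, w].
In Python, from bench import * gives the robot as it stands.
- The arm moves only by the tool step_arm, never from a script. Its arguments are lists of equal length, an entry for each row: "delta_pos": the shift along the world's x, y, z in units of 25 mm (1.0 is 25 mm), a list of three; "turn": the turn about the world's z in units of 0.12 rad (1.0 is 0.12 rad). In form: {"delta_pos": [[tx, ty, tz], ...], "turn": [turn, ...]}. A call has 1 to 12 rows; each row shifts and turns the commanded pose from where the row before left it; what a row does not reach is not made up. A row lasts 1/10 s, in which the tool goes at most 50 mm and 8.59 degrees, less where a joint would pass 70% of its speed; a pose out of reach is approached as far as the arm can. A call with a number of a shift or a turn outside -1 to 1 is refused whole. A call with a gripper value outside its range is refused whole. "grip" is the closure, from 0 (fully open) to 1 (shut), set as the call begins (left out, the last holds). The fingers move at their own pace and stop on an object; "newtons" is the grip in N (left out, the last holds). Time passes only in rows, so rows that do not move let the fingers close. It gives the time, the measured TCP pose, the force, the opening and the grip force at its end, in the units of the state.
- read_state(): the state, without advancing time (a new reading comes with each control period).
- camera(name): name is "side" or "top"; returns a dict with "image" (400x640x3 uint8, red, green, blue), "z_map" (400x640 float32, m along the optical axis (not along the pixel's ray), 0 where there is no reading), "mtx" (3x3 intrinsics, pixels), "dist" ([k1, k2, p1, p2, k3] as OpenCV has them; the pictures are not rectified), "view" (4x4, takes a point from world to camera coordinates). Camera axes: x right, y up, looking along -z (the intrinsics and any distortion apply to the point x, -y, -z); pixel columns grow to the right and rows downward; lengths in m; the calibration is good to about 2 mm. A picture is of the moment at which its call begins.
- close_job(): hands the job in; it is judged then, once.
The state is a dict: "time": time; "joint_positions": joint angles; "joint_vel": joint speeds; "joint_torque": joint torques, N m; "ee_pos": TCP position; "eef_rot": TCP orientation; "ft_force": force on the tool from outside, world axes, zero at the start; "torque": the same for the moment, N m; "width": finger opening in m; "grip_force": force on a finger pad.
Only numpy, scipy, OpenCV 4.12 (cv2) and the standard library are available. Lean on these libraries where they do the work, as an engineer would, in place of code of your own. Each camera call takes 0.05 s, during which the arm holds its last target. There are 200 camera calls.

## Working session

There is one attempt and no reset: what is moved stays moved. The work goes in short steps, Python scripts to look and compute and a tool call to move; the robot and the scene stay as the last step left them, time stands still between calls to the robot, and variables do not carry over. Pictures are saved under pics/ and viewed, at most 10 in all, crops included, and the job is handed in when it is done.

Besides the shell and the picture viewer there is one more tool, called after "Emit:" in YAML: its name, and indented under it one key for each argument. step_arm: Moves the arm, as the interface text tells. Shifts and turns lie within -1 to 1; 1 stands for 25 mm of shift or 0.12 rad of turn. Its arguments: {"type":"object","properties":{"delta_pos":{"type":"array"},"turn":{"type":"array"},"grip":{"type":"number"},"newtons":{"type":"number"}},"required":["delta_pos","turn"]}

```bash
mkdir -p pics; cat > h.py <<'E'
from bench import *
import numpy as np, cv2
def pts(c,uv):
    "pixels -> world points with z_map; nan where none"
    uv=np.asarray(uv,float).reshape(-1,1,2)
    n=cv2.undistortPoints(uv,np.array(c["mtx"]),np.array(c["dist"]))[:,0]
    return n
def ray(c,uv):
    n=pts(c,uv); V=np.array(c["view"]); R=V[:3,:3]; o=-R.T@V[:3,3]
    d=np.c_[n[:,0],-n[:,1],-np.ones(len(n))]@R
    return o,d
def onplane(c,uv,z):
    o,d=ray(c,uv); return o+d*((z-o[2])/d[:,2])[:,None]
def cloud(c):
    h,w=c["z_map"].shape; v,u=np.mgrid[:h,:w]
    o,d=ray(c,np.c_[u.ravel(),v.ravel()]); zm=np.array(c["z_map"]).ravel()
    p=o+d*zm[:,None]; p[zm==0]=np.nan
    return p.reshape(h,w,3)
E
python3 - <<'E'
from h import *
s=read_state(); print({k:np.round(v,3).tolist() for k,v in s.items()})
for n in("top","side"):
    c=camera(n); cv2.imwrite(f"pics/{n}0.png",c["image"][...,::-1]); np.savez(f"{n}0.npz",**c)
    print(n,np.round(c["view"],3).tolist(),np.round(c["mtx"],1).tolist(),c["dist"])
E
```

```text
{'time': 0.0, 'joint_positions': [-1.242, 0.333, -0.065, 1.461, 0.022, 1.35, -0.088], 'joint_vel': [-0.001, -0.0, -0.001, -0.0, -0.001, -0.001, 0.0], 'joint_torque': [-0.0, -62.325, 0.025, -38.99, -0.061, 0.04, 0.0], 'ee_pos': [0.215, 0.586, 0.222], 'eef_rot': [0.175, 0.985, -0.001, -0.0], 'ft_force': [0.278, -0.007, 0.514], 'torque': [0.044, 0.013, 0.022], 'grip_force': 0.0, 'width': 0.087}
top [[0.028, -1.0, 0.011, 0.005], [0.995, 0.029, 0.097, -0.584], [-0.097, 0.008, 0.995, -0.787], [0.0, 0.0, 0.0, 1.0]] [[414.8, 0.0, 321.9], [0.0, 414.8, 196.4], [0.0, 0.0, 1.0]] [-0.07766204  0.          0.          0.          0.        ]
side [[0.86, -0.51, -0.023, -0.506], [0.3, 0.469, 0.831, -0.274], [-0.413, -0.722, 0.556, -0.882], [0.0, 0.0, 0.0, 1.0]] [[494.1, 0.0, 323.4], [0.0, 494.1, 206.9], [0.0, 0.0, 1.0]] [-0.05017552  0.          0.          0.          0.        ]
```

View pics/top0.png

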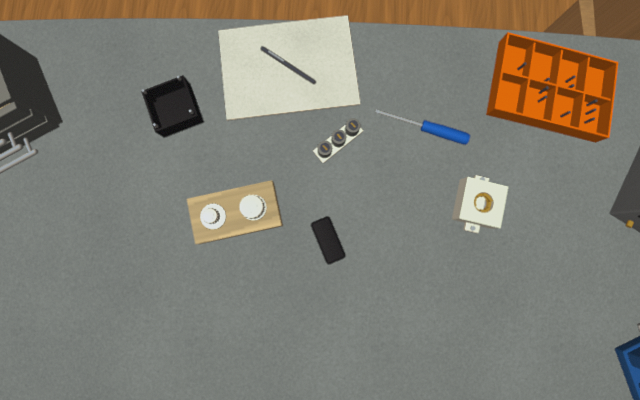

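View pics/side0.png

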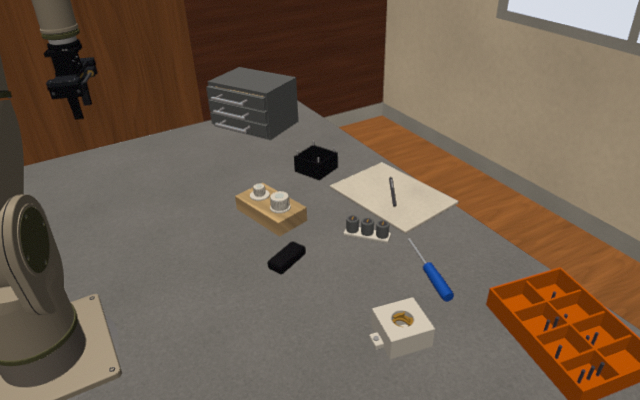

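The top view shows the wide cap at (253,207), the narrow cap at (212,216), the base well at (484,202), the terminals at (338,140), the tester at (328,240) and the screwdriver at (440,130). The side view agrees with this.

```bash
python3 - <<'E'
from h import *
C={n:dict(np.load(f"{n}0.npz")) for n in("top","side")}
def circ(p):
    A=np.c_[2*p[:,:2],np.ones(len(p))]; s=np.linalg.lstsq(A,(p[:,:2]**2).sum(1),rcond=None)[0]
    return s[:2],np.sqrt(s[2]+s[0]**2+s[1]**2)
for n,c in C.items():
    P=cloud(c); Z=P[...,2]; near=lambda x,y,r:np.hypot(P[...,0]-x,P[...,1]-y)<r
    cap0=onplane(c,[[253,207]] if n=="top" else [[280,198]],.074)[0]; b0=onplane(c,[[484,202]] if n=="top" else [[403,318]],.046)[0]
    print(n,"approx",cap0.round(4),b0.round(4))
    m=near(*cap0[:2],.035)&(Z>.066); cn,_=cv2.findContours(m.astype(np.uint8),0,cv2.CHAIN_APPROX_NONE)
    k=max(cn,key=cv2.contourArea)[:,0]; q=onplane(c,k,.074)
    print(" head z",np.median(Z[m]).round(4),"minEnc/circ",circ(q),np.percentile(P[m],[2,98],axis=0).round(4).tolist())
    m=near(*b0[:2],.07)&(abs(Z-.046)<.006)
    print(" top z",np.median(Z[m]).round(4))
    cn,hi=cv2.findContours(m.astype(np.uint8),cv2.RETR_CCOMP,cv2.CHAIN_APPROX_NONE)
    i=max(range(len(cn)),key=lambda i:cv2.contourArea(cn[i])); q=onplane(c,cn[i][:,0],.046)
    r=cv2.minAreaRect((q[:,:2]*1000).astype(np.float32)); print(" block",r)
    for j in range(len(cn)):
        if hi[0][j][3]==i and len(cn[j])>15:
            print(" well",circ(onplane(c,cn[j][:,0],.046)))
    m=near(*cap0[:2],.15)&(abs(Z-.04)<.005)
    q=P[m][:,:2]*1000; print(" rack",cv2.minAreaRect(q.astype(np.float32)))
c=C["top"]
cv2.imwrite("pics/crop.png",np.hstack([cv2.resize(c["image"][170:240,180:290,::-1],None,fx=3.6,fy=6*.6),cv2.resize(c["image"][167:237,430:540,::-1],None,fx=3.6,fy=3.6)]))
for n,uv,z in(("term",[338,140],.043),("tester",[328,240],.024),("sd",[445,132],.015),("small",[212,216],.07)): print(n,onplane(c,[uv],z).round(3))
E
```

```text
top approx [0.5561 0.1486 0.074 ] [ 0.5805 -0.2952  0.046 ]
 head z 0.0735 minEnc/circ (array([0.55747292, 0.15176454]), np.float64(0.021526771955754108)) [[0.5376, 0.132, 0.0677], [0.5768, 0.1724, 0.0765]]
 top z 0.0453
 block ((580.104248046875, -293.52520751953125), (87.21153259277344, 85.4647445678711), 77.94334411621094)
 well (array([ 0.57967302, -0.29281081]), np.float64(0.017991325897379763))
 rack ((548.029296875, 191.95364379882812), (90.59747314453125, 168.62271118164062), 14.018794059753418)
side approx [0.5553 0.1427 0.074 ] [ 0.5812 -0.295   0.046 ]
 head z 0.0746 minEnc/circ (array([0.5558526, 0.1482106]), np.float64(0.024720368410051593)) [[0.5365, 0.1305, 0.0667], [0.5769, 0.1713, 0.0778]]
 top z 0.0458
 block ((578.1486206054688, -296.78033447265625), (90.90798950195312, 86.54718780517578), 77.11930084228516)
 well (array([ 0.57798601, -0.29687882]), np.float64(0.016957587895560452))
 rack ((548.5136108398438, 190.9766082763672), (94.15387725830078, 173.96841430664062), 13.925166130065918)
term [[ 0.694 -0.007  0.043]]
tester [[0.499 0.007 0.024]]
sd [[ 0.725 -0.228  0.015]]
small [[0.537 0.225 0.07 ]]
```

View pics/crop.png

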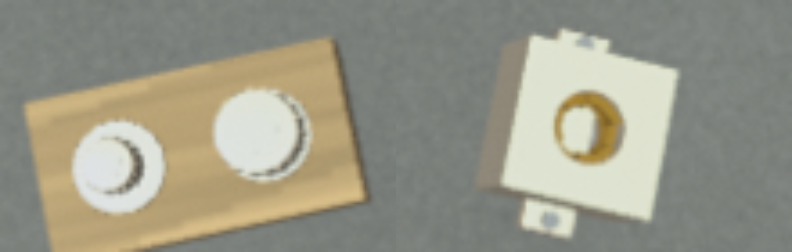

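The rack geometry puts the cap at about (0.5575, 0.152) and the mouth at about (0.579, -0.2945). I'm moving above the cap with the fingers closing along the rack's x axis, away from the narrow cap.

Emit:
step_arm:
  delta_pos:
    - [0.57, -0.72, 0]
    - [0.57, -0.72, 0]
    - [0.57, -0.72, 0]
    - [0.57, -0.72, 0]
    - [0.57, -0.72, 0]
    - [0.57, -0.72, 0]
    - [0.57, -0.72, 0]
    - [0.57, -0.72, 0]
    - [0.57, -0.72, 0]
    - [0.57, -0.72, 0]
    - [0.57, -0.72, 0]
    - [0.57, -0.72, 0]
  turn: [-0.33, -0.33, -0.33, -0.33, -0.33, -0.33, -0.33, -0.33, -0.33, -0.33, -0.33, -0.33]
  grip: 0

```text
time: 1.3
ee_pos: [0.3875, 0.3692, 0.2226]
eef_rot: [0.403, 0.915, 0.0, 0.0]
ft_force: [0.3, 0.6, -0.1]
width: 0.0869
grip_force: 0.0
```

Emit:
step_arm:
  delta_pos:
    - [0.57, -0.72, 0]
    - [0.57, -0.72, 0]
    - [0.57, -0.72, 0]
    - [0.57, -0.72, 0]
    - [0.57, -0.72, 0]
    - [0.57, -0.72, 0]
    - [0.57, -0.72, 0]
    - [0.57, -0.72, 0]
    - [0.57, -0.72, 0]
    - [0.57, -0.72, 0]
    - [0.57, -0.72, 0]
    - [0, 0, 0]
  turn: [-0.33, -0.33, -0.33, -0.33, -0.33, -0.33, -0.33, -0.33, -0.33, -0.33, -0.33, 0]

```text
time: 2.5
ee_pos: [0.5453, 0.1686, 0.2225]
eef_rot: [0.593, 0.805, -0.0, 0.001]
ft_force: [0.0, -0.8, 0.2]
width: 0.0871
grip_force: 0.0
```

```bash
python3 - <<'E'
from h import *
s=read_state(); print({k:np.round(v,4).tolist() for k,v in s.items() if k!='joint_torque'})
E
```

```text
{'time': 2.5, 'joint_positions': [-0.6981, 0.213, 0.3695, 1.6285, -0.0773, 1.3145, -0.0158], 'joint_vel': [-0.0312, -0.0161, -0.0479, 0.0161, -0.0063, 0.0026, -0.0093], 'ee_pos': [0.5453, 0.1686, 0.2225], 'eef_rot': [0.5932, 0.8051, -0.0004, 0.0008], 'ft_force': [0.0074, -0.7878, 0.1922], 'torque': [-0.0304, -0.0429, 0.0349], 'grip_force': 0.0, 'width': 0.0871}
```

Emit:
step_arm:
  delta_pos:
    - [0.49, -0.66, 0]
    - [0, 0, -0.8]
    - [0, 0, -0.8]
    - [0, 0, -0.8]
    - [0, 0, -0.8]
    - [0, 0, -0.8]
    - [0, 0, -0.6]
    - [0, 0, -0.4]
    - [0, 0, -0.4]
    - [0, 0, -0.4]
    - [0, 0, 0]
    - [0, 0, 0]
  turn: [0, 0, 0, 0, 0, 0, 0, 0, 0, 0, 0, 0]

```text
time: 3.7
ee_pos: [0.5555, 0.1563, 0.0778]
eef_rot: [0.59, 0.807, 0.0, 0.0]
ft_force: [-0.3, 0.3, -0.2]
width: 0.0866
grip_force: 0.0
```

```bash
python3 - <<'E'
from h import *
c=camera("side"); np.savez("side1.npz",**c)
cv2.imwrite("pics/side1.png",cv2.resize(c["image"][120:270,190:390,::-1],None,fx=4,fy=4))
E
```

```text
(no output)
```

View pics/side1.png

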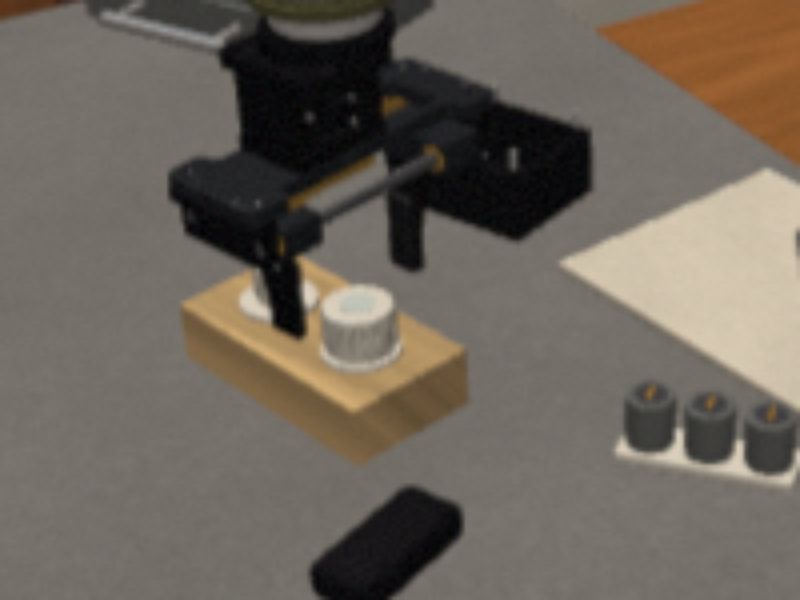

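The side view shows the open fingers, at about (290,320) and (405,260), straddling the wide head at (360,325). The narrow cap is clear of them. I'll correct the lateral offset and descend.

Emit:
step_arm:
  delta_pos:
    - [0.08, -0.17, 0]
    - [0, 0, -0.3]
    - [0, 0, -0.3]
    - [0, 0, -0.3]
    - [0, 0, -0.3]
    - [0, 0, 0]
    - [0, 0, 0]
  turn: [0, 0, 0, 0, 0, 0, 0]

```text
time: 4.45
ee_pos: [0.5573, 0.152, 0.0473]
eef_rot: [0.59, 0.807, -0.0, -0.0]
ft_force: [0.3, -0.2, 0.7]
width: 0.0869
grip_force: 0.0
```

Emit:
step_arm:
  delta_pos:
    - [0, 0, 0]
    - [0, 0, 0]
    - [0, 0, 0]
    - [0, 0, 0]
    - [0, 0, 0]
    - [0, 0, 0]
    - [0, 0, 0]
    - [0, 0, 0]
    - [0, 0, 0]
    - [0, 0, 0]
  turn: [0, 0, 0, 0, 0, 0, 0, 0, 0, 0]
  grip: 1
  newtons: 25

```text
time: 5.45
ee_pos: [0.5575, 0.152, 0.0476]
eef_rot: [0.59, 0.807, 0.0, 0.0]
ft_force: [1.1, 0.6, 0.7]
width: 0.0432
grip_force: 25.0
```

Emit:
step_arm:
  delta_pos:
    - [0, 0, 0.4]
    - [0, 0, 0.6]
    - [0, 0, 0.8]
    - [0, 0, 0.8]
    - [0, 0, 0.8]
    - [0, 0, 0.7]
    - [0, 0, 0]
  turn: [0, 0, 0, 0, 0, 0, 0]

```text
time: 6.15
ee_pos: [0.5589, 0.1524, 0.1537]
eef_rot: [0.59, 0.807, 0.002, 0.001]
ft_force: [-0.5, 0.7, -1.0]
width: 0.0436
grip_force: 25.0
```

Emit:
step_arm:
  delta_pos:
    - [0.04, -0.8, 0]
    - [0.04, -0.8, 0]
    - [0.04, -0.8, 0]
    - [0.04, -0.8, 0]
    - [0.04, -0.8, 0]
    - [0.04, -0.8, 0]
    - [0.04, -0.8, 0]
    - [0.04, -0.8, 0]
    - [0.04, -0.8, 0]
    - [0.04, -0.8, 0]
    - [0.04, -0.8, 0]
    - [0.04, -0.8, 0]
  turn: [-0.28, -0.28, -0.28, -0.28, -0.28, -0.28, -0.28, -0.28, -0.28, -0.28, -0.28, -0.28]

```text
time: 7.35
ee_pos: [0.5694, -0.0896, 0.1501]
eef_rot: [0.741, 0.672, 0.0, 0.0]
ft_force: [0.3, 0.3, -1.4]
width: 0.0433
grip_force: 25.0
```

Emit:
step_arm:
  delta_pos:
    - [0.04, -0.8, 0]
    - [0.04, -0.8, 0]
    - [0.04, -0.8, 0]
    - [0.04, -0.8, 0]
    - [0.04, -0.8, 0]
    - [0.04, -0.8, 0]
    - [0.04, -0.8, 0]
    - [0.04, -0.8, 0]
    - [0.04, -0.8, 0]
    - [0.04, -0.7, 0]
    - [0, 0, 0]
    - [0, 0, 0]
  turn: [-0.28, -0.28, -0.28, -0.28, -0.28, -0.28, -0.28, -0.28, -0.28, -0.28, 0, 0]

```text
time: 8.55
ee_pos: [0.5793, -0.286, 0.1498]
eef_rot: [0.842, 0.539, -0.0, -0.0]
ft_force: [0.4, 0.2, -1.1]
width: 0.0435
grip_force: 25.0
```

```bash
python3 - <<'E'
from h import *
s=read_state(); print({k:np.round(v,4).tolist() for k,v in s.items() if k!='joint_torque'})
c=camera("side"); np.savez("side2.npz",**c)
cv2.imwrite("pics/side2.png",cv2.resize(c["image"][210:360,310:510,::-1],None,fx=4,fy=4))
E
```

```text
{'time': 8.55, 'joint_positions': [-0.1, 0.4863, 0.6645, 1.5241, -0.3097, 1.2388, 0.1778], 'joint_vel': [-0.0204, -0.0111, -0.0152, 0.0104, -0.0017, -0.001, 0.0002], 'ee_pos': [0.5793, -0.286, 0.1498], 'eef_rot': [0.8422, 0.5392, -0.0001, -0.0001], 'ft_force': [0.4142, 0.2011, -1.0709], 'torque': [-0.0986, 0.1108, 0.0], 'grip_force': 25.0001, 'width': 0.0435}
```

View pics/side2.png

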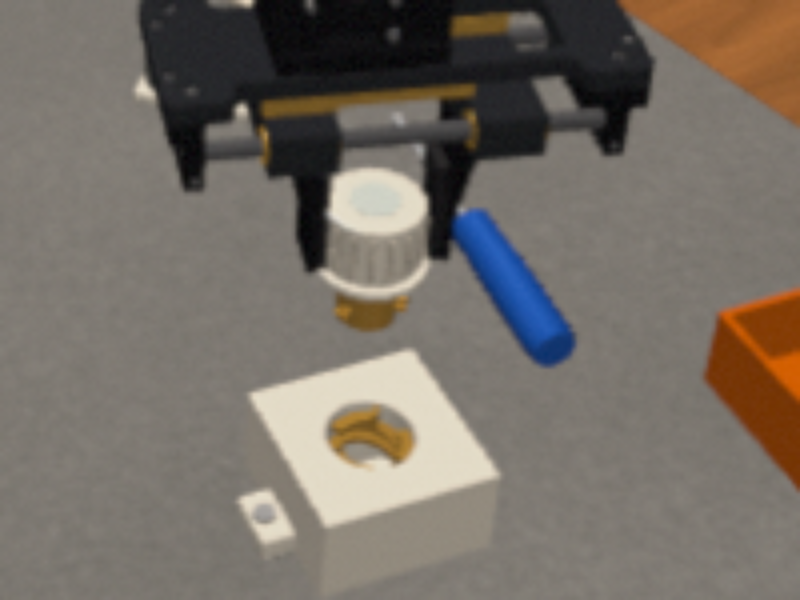

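The side view shows the cap upright in the fingers, with its head at (375,215) and lugs at (370,305). It is nearly over the well at (370,437). Next I'll measure the cap and well more exactly in the same view.

```bash
python3 - <<'E'
from h import *
from scipy.optimize import least_squares
from scipy.ndimage import map_coordinates
def proj(c,p):
    V=np.array(c["view"]); q=p@V[:3,:3].T+V[:3,3]; q=q*[1,-1,-1]
    return cv2.projectPoints(q.reshape(-1,1,3),np.zeros(3),np.zeros(3),np.array(c["mtx"]),np.array(c["dist"]))[0][:,0]
a=np.linspace(0,2*np.pi,72,endpoint=False); D=np.c_[np.cos(a),np.sin(a)]
def edges(c,cen,z,rs):
    "strongest brightness edge along radial rays on the plane z"
    g=cv2.cvtColor(c["image"],cv2.COLOR_RGB2GRAY).astype(float); out=[]
    for d in D:
        p=np.c_[cen+np.outer(rs,d),np.full(len(rs),z)]; uv=proj(c,p)
        v=np.gradient(map_coordinates(g,[uv[:,1],uv[:,0]],order=1)); i=np.argmax(abs(v)); out.append((rs[i],v[i]))
    return np.array(out)
def fit(P,r):
    s=least_squares(lambda q:np.hypot(*(P-q[:2]).T)-q[2],[*P.mean(0),r],loss="soft_l1",f_scale=.0007); return s.x*1000, 1000*np.median(abs(s.fun))
for f,n in(("top0.npz","well"),("side0.npz","well"),("side2.npz","well"),("side2.npz","head")):
    c=dict(np.load(f)); cen=np.array([.579,-.2945]) if n=="well" else np.array([.5793,-.286]); z=.046 if n=="well" else .1498-.0076+.034
    r0=.02 if n=="well" else .022
    for k in range(3):
        E=edges(c,cen,z,np.linspace(r0-.005,r0+.005,41)); P=cen+D*E[:,:1]
        x,e=fit(P[abs(E[:,1])>1],r0); cen=x[:2]/1000
    print(f,n,x.round(2),e.round(2))
E
```

```text
top0.npz well [ 580.51 -293.9    19.86] 0.38
side0.npz well [ 579.57 -294.59   19.75] 0.49
side2.npz well [ 579.59 -294.68   19.74] 0.28
side2.npz head [ 578.56 -285.38   21.48] 0.53
```

Emit:
step_arm:
  delta_pos:
    - [0.04, -0.36, -0.1]
    - [0, 0, -0.5]
    - [0, 0, -0.6]
    - [0, 0, -0.5]
    - [0, 0, -0.4]
    - [0, 0, -0.2]
    - [0, 0, 0]
    - [0, 0, 0]
  turn: [0, 0.5, 0.5, 0, 0, 0, 0, 0]

```text
time: 9.4
ee_pos: [0.5806, -0.2947, 0.093]
eef_rot: [0.808, 0.589, 0.0, 0.0]
ft_force: [-0.1, -0.1, -1.0]
width: 0.0434
grip_force: 25.0
```

```bash
python3 - <<'E'
from h import *
s=read_state(); print({k:np.round(v,4).tolist() for k,v in s.items() if k!='joint_torque'})
E
```

```text
{'time': 9.4, 'joint_positions': [-0.0522, 0.5441, 0.6163, 1.564, -0.3355, 1.1404, 0.3254], 'joint_vel': [-0.0016, -0.0064, 0.0013, -0.0049, 0.0004, -0.0004, 0.0038], 'ee_pos': [0.5806, -0.2947, 0.093], 'eef_rot': [0.8082, 0.5889, 0.0001, 0.0003], 'ft_force': [-0.0581, -0.0679, -0.9505], 'torque': [-0.0815, 0.0615, -0.0077], 'grip_force': 25.0, 'width': 0.0434}
```

Emit:
step_arm:
  delta_pos:
    - [0, 0, -0.12]
    - [0, 0, -0.12]
    - [0, 0, -0.12]
    - [0, 0, -0.12]
    - [0, 0, -0.1]
    - [0, 0, -0.1]
    - [0, 0, 0]
    - [0, 0, 0]
  turn: [0, 0, 0, 0, 0, 0, 0, 0]

```text
time: 10.2
ee_pos: [0.5804, -0.2945, 0.0756]
eef_rot: [0.808, 0.589, 0.0, 0.0]
ft_force: [0.1, -0.2, -2.1]
width: 0.0433
grip_force: 25.0
```

Emit:
step_arm:
  delta_pos:
    - [0, 0, -0.04]
    - [0, 0, -0.04]
    - [0, 0, -0.04]
    - [0, 0, 0]
  turn: [0, 0, 0, 0]

```text
time: 10.6
ee_pos: [0.5803, -0.2945, 0.0725]
eef_rot: [0.808, 0.589, 0.0, 0.0]
ft_force: [-0.6, -0.3, -3.1]
width: 0.0436
grip_force: 25.0
```

Emit:
step_arm:
  delta_pos:
    - [0, 0, -0.04]
    - [0, 0, -0.04]
    - [0, 0, -0.04]
    - [0, 0, 0]
    - [0, 0, 0]
  turn: [0, 0, 0, 0, 0]

```text
time: 11.1
ee_pos: [0.5804, -0.2946, 0.0699]
eef_rot: [0.808, 0.589, 0.0, 0.0]
ft_force: [-1.5, 1.9, 3.2]
width: 0.0433
grip_force: 25.0
```

Emit:
step_arm:
  delta_pos:
    - [0, 0, -0.02]
    - [0, 0, 0]
    - [0, 0, 0]
    - [0, 0, 0]
    - [0, 0, 0]
  turn: [0, 0.5, 0.5, 0.5, 0.5]

```text
time: 11.6
ee_pos: [0.5812, -0.2947, 0.0698]
eef_rot: [0.731, 0.682, 0.001, 0.001]
ft_force: [-0.2, 0.4, 4.3]
width: 0.043
grip_force: 25.0
```

Emit:
step_arm:
  delta_pos:
    - [0, 0, -0.02]
    - [0, 0, 0]
    - [0, 0, 0]
    - [0, 0, 0]
  turn: [0.5, 0.5, 0.5, 0.5]

```text
time: 12.0
ee_pos: [0.5815, -0.2948, 0.0697]
eef_rot: [0.644, 0.765, 0.001, 0.001]
ft_force: [0.5, -0.3, 7.0]
width: 0.0434
grip_force: 25.0
```

Emit:
step_arm:
  delta_pos:
    - [-0.02, 0, 0]
    - [0, 0, 0]
    - [0, 0, 0]
    - [0, 0, 0]
  turn: [0.5, 0.5, 0.5, 0.5]

```text
time: 12.4
ee_pos: [0.5812, -0.2947, 0.0698]
eef_rot: [0.548, 0.837, 0.001, 0.001]
ft_force: [0.8, 0.6, 6.6]
width: 0.0433
grip_force: 25.0
```

Emit:
step_arm:
  delta_pos:
    - [-0.01, 0, 0]
    - [0, 0, 0]
    - [0, 0, 0]
  turn: [0.5, 0.5, 0.5]

```text
time: 12.7
ee_pos: [0.5805, -0.2945, 0.0692]
eef_rot: [0.47, 0.883, 0.0, 0.001]
ft_force: [1.5, -0.4, 0.1]
width: 0.0432
grip_force: 25.0
```

Force fell to zero and z dropped, so this is the gap. I'll follow it down with a slight extra turn back.

Emit:
step_arm:
  delta_pos:
    - [0, 0, -0.02]
    - [0, 0, -0.04]
    - [0, 0, -0.04]
    - [0, 0, -0.04]
    - [0, 0, 0]
  turn: [0.4, 0.3, 0, 0, 0]

```text
time: 13.2
ee_pos: [0.5802, -0.2946, 0.0651]
eef_rot: [0.434, 0.901, 0.0, 0.001]
ft_force: [4.5, -1.1, -1.6]
width: 0.0431
grip_force: 25.0
```

Emit:
step_arm:
  delta_pos:
    - [0, 0, -0.04]
    - [0, 0, -0.04]
    - [0, 0, 0]
    - [0, 0, 0]
  turn: [0, 0, 0, 0]

```text
time: 13.6
ee_pos: [0.5801, -0.2945, 0.0633]
eef_rot: [0.434, 0.901, 0.0, 0.001]
ft_force: [5.3, -1.8, 0.3]
width: 0.0434
grip_force: 25.0
```

Emit:
step_arm:
  delta_pos:
    - [0.02, 0, -0.03]
    - [0, 0, -0.03]
    - [0, 0, 0]
    - [0, 0, 0]
  turn: [0, 0, 0, 0]

```text
time: 14.0
ee_pos: [0.5805, -0.2949, 0.0626]
eef_rot: [0.434, 0.901, 0.0, 0.001]
ft_force: [1.9, -0.8, 7.1]
width: 0.0432
grip_force: 25.0
```

The cap is in the thread start, about 9 mm above the rim. Now running it in clockwise with the 4 mm/rad feed.

Emit:
step_arm:
  delta_pos:
    - [0, 0, 0]
    - [0, 0, -0.01]
    - [0, 0, -0.01]
    - [0, 0, -0.01]
    - [0, 0, -0.01]
    - [0, 0, -0.01]
  turn: [-0.5, -0.5, -0.5, -0.5, -0.5, -0.5]

```text
time: 14.6
ee_pos: [0.5802, -0.2956, 0.0612]
eef_rot: [0.59, 0.808, -0.0, 0.001]
ft_force: [1.8, -3.3, 6.6]
width: 0.0432
grip_force: 25.0
```

Emit:
step_arm:
  delta_pos:
    - [0, 0, -0.01]
    - [0, 0, -0.01]
    - [0, 0, -0.01]
    - [0, 0, -0.01]
    - [0, 0, -0.01]
    - [0, 0, -0.01]
    - [0, 0, -0.01]
    - [0, 0, -0.01]
    - [0, 0, -0.01]
    - [0, 0, -0.01]
  turn: [-0.5, -0.5, -0.5, -0.5, -0.5, -0.5, -0.5, -0.5, -0.5, -0.5]

```text
time: 15.6
ee_pos: [0.5798, -0.2955, 0.0587]
eef_rot: [0.802, 0.597, -0.0, 0.0]
ft_force: [0.5, -1.0, 7.5]
width: 0.0435
grip_force: 25.0
```

Emit:
step_arm:
  delta_pos:
    - [0, 0, -0.01]
    - [0, 0, -0.01]
    - [0, 0, -0.01]
    - [0, 0, -0.01]
    - [0, 0, -0.01]
    - [0, 0, -0.01]
    - [0, 0, -0.01]
    - [0, 0, -0.01]
    - [0, 0, -0.01]
    - [0, 0, -0.01]
  turn: [-0.5, -0.5, -0.5, -0.5, -0.5, -0.5, -0.5, -0.5, -0.5, -0.5]

```text
time: 16.6
ee_pos: [0.5795, -0.2953, 0.0562]
eef_rot: [0.943, 0.334, -0.0, 0.0]
ft_force: [-1.3, -1.4, 10.8]
width: 0.0432
grip_force: 25.0
```

```bash
python3 - <<'E'
from h import *
s=read_state(); print({k:np.round(v,4).tolist() for k,v in s.items() if k!='joint_torque'})
E
```

```text
{'time': 16.6, 'joint_positions': [-0.1234, 0.6211, 0.7245, 1.5972, -0.4481, 1.0962, -0.1737], 'joint_vel': [-0.0829, 0.046, 0.1275, 0.0072, -0.0948, 0.0195, -0.5287], 'ee_pos': [0.5795, -0.2953, 0.0562], 'eef_rot': [0.9427, 0.3337, -0.0002, 0.0001], 'ft_force': [-1.3242, -1.3752, 10.8462], 'torque': [-0.2203, 0.4703, 0.0602], 'grip_force': 24.9987, 'width': 0.0432}
```

Emit:
step_arm:
  delta_pos:
    - [0, 0, -0.005]
    - [0, 0, -0.01]
    - [0, 0, -0.01]
    - [0, 0, -0.005]
    - [0, 0, -0.01]
    - [0, 0, -0.01]
    - [0, 0, -0.005]
    - [0, 0, -0.01]
  turn: [-0.5, -0.5, -0.5, -0.5, -0.5, -0.5, -0.5, -0.5]

```text
time: 17.4
ee_pos: [0.5796, -0.2952, 0.0544]
eef_rot: [0.995, 0.1, -0.0, 0.0]
ft_force: [-1.5, -0.2, 8.6]
width: 0.0432
grip_force: 25.0
```

Emit:
step_arm:
  delta_pos:
    - [0, 0, -0.005]
    - [0, 0, -0.005]
    - [0, 0, -0.005]
    - [0, 0, 0]
  turn: [-0.3, -0.3, -0.3, 0]

```text
time: 17.8
ee_pos: [0.5796, -0.2952, 0.054]
eef_rot: [0.999, 0.047, -0.0, 0.0]
ft_force: [0.3, -0.8, 8.0]
width: 0.0435
grip_force: 25.0
```

```bash
python3 - <<'E'
from h import *
s=read_state(); print({k:np.round(v,4).tolist() for k,v in s.items() if k!='joint_torque'})
E
```

```text
{'time': 17.8, 'joint_positions': [-0.2016, 0.6734, 0.8489, 1.6026, -0.5466, 1.1187, -0.6929], 'joint_vel': [0.0031, -0.0011, -0.0048, -0.0003, 0.0049, 0.0003, 0.0292], 'ee_pos': [0.5796, -0.2952, 0.054], 'eef_rot': [0.9989, 0.0468, -0.0002, 0.0002], 'ft_force': [0.3204, -0.7623, 7.9937], 'torque': [-0.3677, 0.0964, 0.0173], 'grip_force': 25.0004, 'width': 0.0435}
```

Emit:
step_arm:
  delta_pos:
    - [0, 0, -0.005]
    - [0, 0, 0]
    - [0, 0, 0]
  turn: [-0.3, -0.3, 0]

```text
time: 18.1
ee_pos: [0.5795, -0.2951, 0.0537]
eef_rot: [1.0, 0.011, -0.0, 0.0]
ft_force: [0.2, -1.0, 6.4]
width: 0.0435
grip_force: 25.0
```

```bash
python3 - <<'E'
from h import *
s=read_state(); print({k:np.round(v,4).tolist() for k,v in s.items() if k in('ee_pos','eef_rot','ft_force','torque')})
E
```

```text
{'ee_pos': [0.5795, -0.2951, 0.0537], 'eef_rot': [0.9999, 0.0108, -0.0003, 0.0001], 'ft_force': [0.1731, -1.0172, 6.4413], 'torque': [-0.2579, 0.1559, -0.0793]}
```

Emit:
step_arm:
  delta_pos:
    - [0, 0, 0]
    - [0, 0, 0]
    - [0, 0, 0]
  turn: [-0.25, -0.25, 0]

```text
time: 18.4
ee_pos: [0.5794, -0.2948, 0.0536]
eef_rot: [1.0, -0.019, -0.0, -0.0]
ft_force: [-0.7, -0.7, 7.7]
width: 0.0432
grip_force: 25.0
```

```bash
python3 - <<'E'
from h import *
s=read_state(); print({k:np.round(v,4).tolist() for k,v in s.items() if k in('ee_pos','eef_rot','ft_force','torque')})
E
```

```text
{'ee_pos': [0.5794, -0.2948, 0.0536], 'eef_rot': [0.9998, -0.0191, -0.0005, -0.0001], 'ft_force': [-0.6878, -0.7317, 7.7489], 'torque': [-0.0689, 0.2516, -0.1217]}
```

Emit:
step_arm:
  delta_pos:
    - [0, 0, 0]
    - [0, 0, 0]
    - [0, 0, 0]
  turn: [-0.3, -0.3, 0]

```text
time: 18.7
ee_pos: [0.5795, -0.2948, 0.0537]
eef_rot: [0.998, -0.055, -0.0, -0.0]
ft_force: [-0.5, -0.9, 7.9]
width: 0.0434
grip_force: 25.0
```

```bash
python3 - <<'E'
from h import *
s=read_state(); print({k:np.round(v,4).tolist() for k,v in s.items() if k in('ee_pos','eef_rot','ft_force','torque')})
E
```

```text
{'ee_pos': [0.5795, -0.2948, 0.0537], 'eef_rot': [0.9985, -0.0551, -0.0004, -0.0001], 'ft_force': [-0.4863, -0.8908, 7.9317], 'torque': [-0.0872, 0.2225, -0.0963]}
```

Height no longer changes with further turning, so the flange is seated. Letting go and backing off.

Emit:
step_arm:
  delta_pos:
    - [0, 0, 0]
    - [0, 0, 0]
    - [0, 0, 0]
    - [0, 0, 0]
    - [0, 0, 0]
    - [0, 0, 0]
    - [0, 0, 0]
    - [0, 0, 0]
  turn: [0, 0, 0, 0, 0, 0, 0, 0]
  grip: 0

```text
time: 19.5
ee_pos: [0.5801, -0.2945, 0.0532]
eef_rot: [0.999, -0.054, -0.0, 0.0]
ft_force: [0.1, 0.7, 0.3]
width: 0.0864
grip_force: 0.0
```

Emit:
step_arm:
  delta_pos:
    - [0, 0, 0.2]
    - [0, 0, 0.5]
    - [0, 0, 0.8]
    - [0, 0, 1]
    - [0, 0, 1]
    - [0, 0, 1]
    - [0, 0, 0.8]
    - [-0.8, 0, 0]
    - [-0.8, 0, 0]
    - [-0.8, 0, 0]
    - [0, 0, 0]
    - [0, 0, 0]
  turn: [0, 0, 0, 0, 0, 0, 0, 0, 0, 0, 0, 0]

```text
time: 20.7
ee_pos: [0.5206, -0.2944, 0.1867]
eef_rot: [0.999, -0.054, 0.001, -0.0]
ft_force: [0.4, 0.6, 0.6]
width: 0.0873
grip_force: 0.0
```

```bash
python3 - <<'E'
from h import *
c=camera("side"); np.savez("side3.npz",**c); P=cloud(c)
m=np.hypot(P[...,0]-.58,P[...,1]+.2945)<.018
print("head top z pct",np.percentile(P[...,2][m&(P[...,2]>.05)&(P[...,2]<.11)],[50,80,90,95]).round(4))
cv2.imwrite("pics/side3.png",cv2.resize(c["image"][210:360,310:510,::-1],None,fx=4,fy=4))
E
```

```text
head top z pct [0.0805 0.0814 0.0819 0.0823]
```

View pics/side3.png

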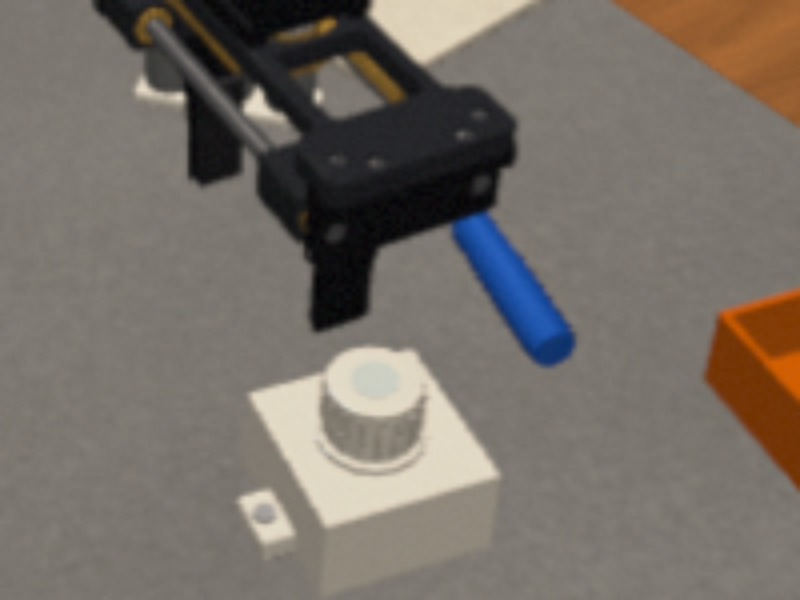

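The side view shows the cap upright in the base at (373,405), with its flange on the rim all round. The head top measures 80.5 mm (80 expected), and the screwdriver hasn't moved.

```bash
python3 -c "
from bench import *
print(close_job())"
```

```text
the job is handed in; nothing more can be done
None
```

The wide cap is screwed in with its flange down on the rim of the fuse base, the gripper is clear, and the job is handed in after about 21 s; the hand-in call returned no verdict.

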